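Load the paste syringe into the table dispenser

ROBOT

A 7-joint arm with a two-finger parallel gripper is mounted at the origin on the work surface. World frame = base frame: x ahead of the robot, y to its left, z up, the work surface at z = 0. Lengths are in m, angles in rad, forces in N, time in s.
With the tool pointing down it reaches from about 0.35 to 0.9 m from the base axis. Payload 8.1 kg.
Tool frame: the origin (TCP) lies midway between the tips of the shut fingers; the grasp point (between the pads) lies 19 mm behind it; z points along the fingers, y is the direction in which the jaws open and shut (so a half turn about z gives the same grasp; the last joint's range is limited). The gripper opens to 85 mm and grips with 20 to 120 N. Pads are 22 mm wide; open, the fingers measure 114 mm over their backs; the gripper's body (76 mm by 85 mm) begins 54 mm behind the grasp point. The pads swing forward as they close: fully open they stand 13 mm farther back than shut.
Start: joints at [1.059, 0.434, 0.025, 1.573, -0.012, 1.134, -0.075], TCP at [0.248, -0.574, 0.231] pointing down, gripper open.
Joint ranges: [-2.62, 2.62], [-0.44, 2.09], [-1.27, 1.32], [0.08, 2.57], [-1.32, 4.46], [0.12, 2], [-2.74, 2.74]. Speed limits (rad/s): [2.22, 2.22, 3.01, 3.01, 3.14, 3.14, 3.14].

INTERFACE

Orientations are given as a rotation vector (axis times angle).
In Python, from rig import r gives the robot as it stands.
- The arm moves only by the tool drive_tool, never from a script. Its argument "steps" is a list of rows, each a list of 7 numbers: the finger opening in m, from 0 to 0.0854, then the shift along the tool's x, y, z in m, then the turn, a rotation vector about the tool's x, y, z in degrees. In form: [[fingers, tx, ty, tz, ax, ay, az], ...]. A call has exactly 10 rows; each row is the pose to reach, as a shift and turn from the pose commanded when the call began, along the tool's axes at that moment; what a row does not reach only later rows make up. A row lasts 1/12 s, in which the tool goes at most 41.7 mm and 7.16 degrees, less where a joint would pass 70% of its speed; a pose out of reach is approached as far as the arm can. A call with a gripper value outside its range is refused whole. The fingers move at their own pace and stop on an object; "newtons" is the grip in N (left out, the last holds). Time passes only in rows, so rows that repeat a pose let the fingers close, or fill a call up. It gives the time, the measured TCP pose, the force and the opening at its end, in the units of the state.
- r.get_obs(): the state, without advancing time (a new reading comes with each control period).
- r.read_camera(name): name is "scene" or "top"; returns a dict with "color" (384x512x3 uint8, blue, green, red), "fx", "fy", "cx", "cy" (pixels), "dist_coeffs" ([k1, k2, p1, p2, k3] as OpenCV has them; the pictures are not rectified), "R" (3x3) and "t" (3): a world point X has camera coordinates R X + t. Camera axes: x right, y down, z forward; pixel columns grow to the right and rows downward; lengths in m; the calibration is good to about 2 mm. A picture is of the moment at which its call begins. There is no depth.
- r.hand_in(): hands the job in, once; it reports no verdict.
The state is a dict: "time_s": time; "joints": joint angles; "qd": joint speeds; "joint_efforts": joint torques, N m; "tool_pos": TCP position; "tcp_rot": TCP orientation; "contact_force": force on the tool from outside, world axes, zero at the start; "wrist_torque": the same for the moment, N m; "gripper_width": finger opening in m.
Only numpy, scipy, OpenCV 4.12 (cv2) and the standard library are available. Lean on these libraries where they do the work, as an engineer would, in place of code of your own. Each camera call takes 0.05 s, during which the arm holds its last target. There are 200 camera calls.

TASK

Load the big paste syringe into the dispenser: lower it into the slotted plate with its flange caught in the gap behind the plate, and press it gently down past the spring clip until it lies fully home. Then slide the pusher forward until it just rests against the end of the syringe's plunger, without pressing hard enough to squeeze paste out, and let go. Leave the other things on the table where they are.

Things in the scene. Friction and masses are not known exactly. Their poses are not given: they have to be found in the camera images.
- syringe_mid (a point): Big white dosing syringe on one of two small wooden rests (which one varies). Point on its axis, half-way along the barrel; y runs along the axis towards the nozzle, z up. Barrel 44 mm in diameter, y -65 to +65 mm; capped nozzle to y +99. 0.2 to 0.32 kg. Axis 40 mm above the table, carried by V blocks at y -42 and +42: grasp between them from above.
- syringe_flange (a point): Centre of the syringe's round rear flange (60 mm in diameter, 4 mm thick), 63 mm behind syringe_mid. Behind it the grey plunger rod (15 mm thick) sticks out and ends in a thumb disc 36 mm wide whose end face is 32 to 72 mm behind this point: that depends on the filling and is not reported. It gives springily, about 3 N per mm; more than 15 N squeezes paste out.
- seat (a point): Where syringe_mid must be when the syringe is home in the dispenser (fixed aluminium bed 120 x 370 mm), 62 mm above the table; y runs towards the nozzle end, z up. A V block at y +48 to +60 mm carries the barrel's front, the slotted plate (see slot) its rear; neither should take over 20 N. The bed's top is 46 mm lower and clear from y -50 to +25: hold the barrel between y -30 and +18.
- slot (a point): Middle of the 8 mm gap that takes the flange, on the seated axis, 63 mm behind seat; same axes as seat. In front of the gap (y +4 to +9 mm) stands the steel plate with a slot for the barrel, 47.6 mm wide, open at the top; behind it (y -9 to -4) a keeper plate with a 26 mm slot for the plunger rod. Both 88 mm wide, tops 14 mm above the axis; flared mouth to 20 mm.
- clip (a point): Middle of the spring clip, between its two steel leaves, 34 mm in front of seat and 11 mm above it. The leaves (10 mm long in y) give way sideways as the barrel is pushed down between them: resistance begins when the barrel is about 21 mm above home, peaks at roughly 4 to 12 N and ends just above home.
- pusher_grip (a point): Middle of the upright black handle tab on the pusher carriage, 112 mm above the table; axes as seat. The tab is 26 mm (x) by 16 mm (y) and reaches from 88 to 130 mm above the table. The carriage slides along +y towards the seat with about 3 N of drag and stays where it is left. Its pushing disc, on the syringe's axis, is 16 mm ahead (+y) of this point.
- pusher (a joint): Travel of the pusher in m: 0 fully back, growing forward, 0.118 at most. Its pushing disc stands 190 mm behind seat less this travel.
- slim: Bystander: slim syringe, barrel 26 mm in diameter and 130 mm long, flange 40 mm, on the other wooden rest. Origin on its axis, half-way along the barrel
- tumbler: Bystander: glass tumbler, 68 mm in diameter, 120 mm tall; origin at its base
- teacup: Bystander: white teacup, 72 mm in diameter, 70 mm tall; origin at its base
- soy: Bystander: small amber bottle, 52 mm in diameter, 130 mm tall; origin at its base
- saucer: Bystander: white saucer, 110 mm in diameter, 20 mm tall; origin at its base

How it is judged:
On the way, in this order (a step that is already met when the one before it is completed fails the run):
1. the syringe lies home in the dispenser, its flange behind the slotted plate (z of syringe_mid in the frame of seat between -0.0025 and 0.0025 m and x of syringe_mid in the frame of seat between -0.003 and 0.003 m and y of syringe_flange in the frame of slot between -0.004 and 0.004 m and angle between the y axis of syringe_mid and the y axis of seat, either way round below 0.04 rad), for 0.2 s.
2. the pusher rests against the plunger with at least 1 N (contact force between pusher and syringe above 1 N), for 0.1 s.
At the end, for the whole second after the job is handed in: The syringe rests home (barrel's middle within 2.5 mm in height and 3 mm across of the seat, flange within 4 mm of the middle of the gap behind the slotted plate, axes within 0.04 rad); the pusher's disc stands against the plunger's end (within 2 mm); both at rest and released (all of step 1 and linear speed of syringe below 0.01 m/s and velocity of joint pusher between -0.005 and 0.005 m/s and y of plunger_end in the frame of pusher_face between -0.002 and 0.002 m); the robot touches nothing.
It fails at once if the syringe pressed or knocked against the dispenser with more than 25 N while it is being put in (contact force between syringe and stand above 25 N and contact force between pusher and syringe below 0.5 N).
It fails at once if the pusher squeezes paste out: more than 18 N on the plunger (contact force between pusher and syringe above 18 N).
It fails at once if a bystander is disturbed by more than 25 mm (distance of any of slim, tumbler, teacup, soy, saucer, spoon from where it was at the start of the episode above 0.025 m).
It also fails if it takes over 70 s, if anything falls off the work surface, if the arm or the gripper's body presses on something with over 40 N, if the wrist force passes 120 N, or if a joint passes its speed limit or range.

## Working session

There is one attempt and no reset: what is moved stays moved. The work goes in short steps, Python scripts to look and compute and a tool call to move; the robot and the scene stay as the last step left them, time stands still between calls to the robot, and variables do not carry over. Pictures are saved under pics/ and viewed, about 8 in all and at most 12, crops included, and the job is handed in when it is done.

Besides the shell and the picture viewer there is one more tool, called after "Request:" as a command line: name --pt "numbers of a row" for each row, then --argument value for the rest. drive_tool: Moves the arm, as the interface text tells. Its arguments: {"type":"object","properties":{"steps":{"type":"array"},"newtons":{"type":"number"}},"required":["steps"]}

```bash
ls; mkdir -p pics; python3 - <<'E'
from rig import r
import cv2,numpy as np
o=r.get_obs()
for k,v in o.items(): print(k,np.round(v,4))
for n in("scene","top"):
    c=r.read_camera(n); cv2.imwrite(f"pics/{n}0.png",c["color"])
    np.savez(f"{n}.npz",**{k:np.array(v) for k,v in c.items()})
    print(n,c["fx"],c["cx"],c["cy"],c["dist_coeffs"],np.round(c["R"],3).tolist(),c["t"],-np.array(c["R"]).T@c["t"])
E
```

```text
pics
time_s 0.0
joints [ 1.0594  0.4352  0.025   1.5741 -0.0116  1.134  -0.0751]
qd [ 0.0002 -0.0005  0.0011  0.0005  0.0003 -0.0012  0.0018]
joint_efforts [ 1.10000e-03 -6.70485e+01  1.02540e+00 -3.16202e+01  1.55000e-02
  1.25000e-02  0.00000e+00]
tool_pos [ 0.2482 -0.5731  0.2305]
tcp_rot [-3.0748e+00 -6.3730e-01  7.0000e-04]
contact_force [-0.342   0.3078 -0.3525]
wrist_torque [-0.0119 -0.025   0.0134]
gripper_width 0.0854
scene 353.83570507923315 252.84376610721674 193.04724102027566 [-0.11250073  0.          0.          0.          0.        ] [[0.586, 0.81, 0.012], [0.613, -0.435, -0.659], [-0.529, 0.394, -0.752]] [-0.33313    -0.27232182  1.46094826] [ 1.13526293 -0.42388464  0.92249904]
top 367.4144739016778 252.99763740771797 187.70892732017643 [-0.06680585  0.          0.          0.          0.        ] [[-0.008, -1.0, -0.03], [-0.997, 0.01, -0.08], [0.08, 0.029, -0.996]] [0.02851342 0.52705567 1.05624657] [ 0.44077599 -0.00759727  1.09540692]
```

View pics/top0.png

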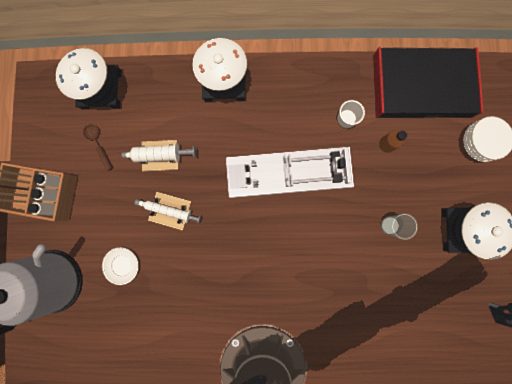

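View pics/scene0.png

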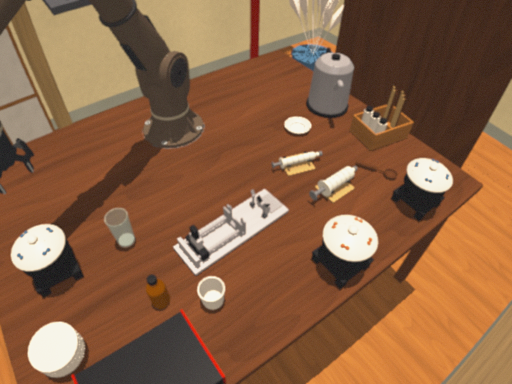

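The top view shows the big syringe at about (155,154) with its nozzle to the left. The dispenser is at about (290,172), with its pusher to the right at about (340,167) and its nozzle end to the left. I'll enlarge both.

```bash
python3 - <<'E'
import cv2,numpy as np
t=cv2.imread("pics/top0.png"); s=cv2.imread("pics/scene0.png")
a=cv2.resize(t[130:180,115:205],None,fx=6,fy=6,interpolation=cv2.INTER_CUBIC)
b=cv2.resize(t[140:205,220:360],None,fx=5.7,fy=5.7,interpolation=cv2.INTER_CUBIC)
a=cv2.resize(t[135:175,115:205],(540,220+20),interpolation=cv2.INTER_CUBIC)
h=600-b.shape[0]
can=np.zeros((600,800,3),np.uint8)
can[:240-10][:, :540]=a[:230]; can[230:,:798]=b[:370]
cv2.imwrite("pics/crop1.png",can)
c=cv2.resize(s[150:275,170:360],(800,526),interpolation=cv2.INTER_CUBIC)
cv2.imwrite("pics/crop2.png",c)
E
```

```text
(no output)
```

View pics/crop1.png

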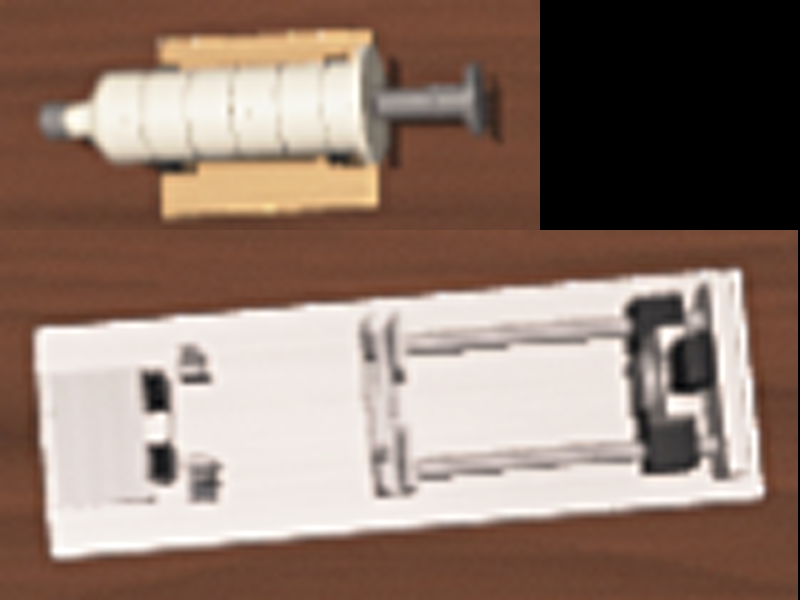

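View pics/crop2.png

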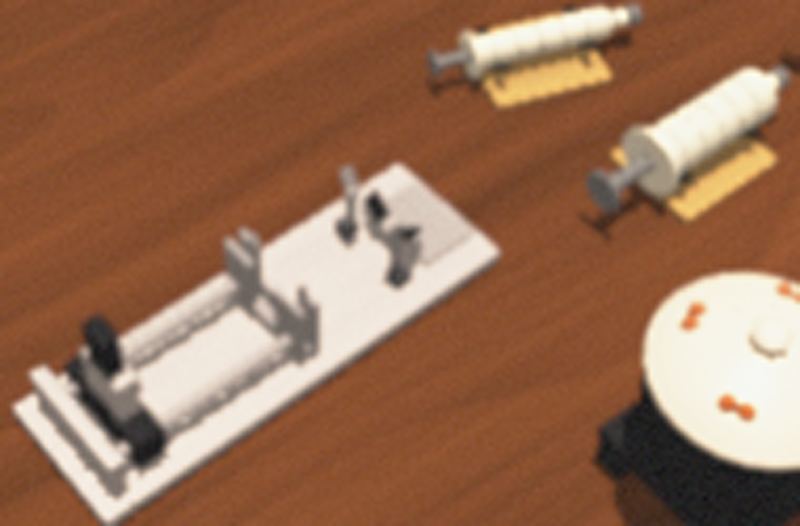

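Crop 1 shows the syringe barrel at u 131–179 and its thumb disc at u≈196. The front and keeper plates are at crop x≈375 and 397, and the pusher is fully back with its tab at about (692,362). Next I'll turn these into positions.

```bash
cat > lib.py <<'E'
import cv2,numpy as np
def load(n): return dict(np.load(n+".npz"))
def ray(c,uv):
    K=np.array([[c["fx"],0,c["cx"]],[0,c["fy"],c["cy"]],[0,0,1.]])
    p=cv2.undistortPoints(np.float64(uv).reshape(-1,1,2),K,np.float64(c["dist_coeffs"])).reshape(-1,2)
    d=np.c_[p,np.ones(len(p))]@c["R"]
    return -c["R"].T@c["t"],d
def onplane(c,uv,z):
    o,d=ray(c,uv); return o+d*((z-o[2])/d[:,2])[:,None]
def proj(c,X):
    K=np.array([[c["fx"],0,c["cx"]],[0,c["fy"],c["cy"]],[0,0,1.]])
    return cv2.projectPoints(np.float64(X).reshape(-1,1,3),cv2.Rodrigues(np.float64(c["R"]))[0],np.float64(c["t"]),K,np.float64(c["dist_coeffs"]))[0].reshape(-1,2)
def mask_contour(img,roi,lo,hi,close=0):
    u0,v0,u1,v1=roi; h=cv2.cvtColor(img[v0:v1,u0:u1],cv2.COLOR_BGR2HSV)
    m=cv2.inRange(h,np.array(lo),np.array(hi))
    if close: m=cv2.morphologyEx(m,cv2.MORPH_CLOSE,np.ones((close,close),np.uint8))
    cs=cv2.findContours(m,cv2.RETR_EXTERNAL,cv2.CHAIN_APPROX_NONE)[0]
    c=max(cs,key=cv2.contourArea).reshape(-1,2)+[u0,v0]
    return c
E
python3 - <<'E'
from lib import *
for n,rb,rs in(("top",(215,140,365,205),(115,135,205,175)),("scene",(165,185,295,275),(300,160,365,210))):
    c=load(n); img=c["color"]
    k=mask_contour(img,rb,(0,0,120),(179,60,255),5)
    P=onplane(c,k,.016)[:,:2]*1000
    (cx,cy),(w,h),a=cv2.minAreaRect(P.astype(np.float32)); print(n,"bed",cx,cy,w,h,a)
    k=mask_contour(img,rs,(0,0,150),(40,75,255))
    P=onplane(c,k,.04)[:,:2]*1000
    (cx,cy),(w,h),a=cv2.minAreaRect(P.astype(np.float32)); print(n,"barrel",cx,cy,w,h,a, k.min(0),k.max(0))
c=load("top")
f=lambda x,y:(220+(x+.5)/5.7-.5,140+(y-230+.5)/5.7-.5)
print("prong gaps (top z.08)",onplane(c,[f(384,330),f(392,475)],.079)*1000)
print("V blocks z.05",onplane(c,[f(157,390),f(163,465)],.06)*1000)
print("tab z.13",onplane(c,[f(692,362)],.13)*1000)
g=lambda x,y:(115+(x+.5)/6-.5,135+(y+.5)/6-.5)
print("syr tip, flange top/bottom, thumb",onplane(c,[g(40,120),g(377,52),g(380,160),g(487,100)],.04)*1000)
E
```

```text
top bed 573.980224609375 -83.12588500976562 121.69695281982422 370.42779541015625 4.279411792755127
top barrel 629.0698852539062 330.345947265625 56.659202575683594 161.1213836669922 4.069648742675781 [122 142] [176 161]
scene bed 568.2884521484375 -87.22869873046875 148.5504150390625 375.08551025390625 4.960019111633301
scene barrel 627.5371704101562 311.09454345703125 62.56474304199219 201.44491577148438 5.3846869468688965 [315 166] [355 195]
prong gaps (top z.08) [[607.30607699 -73.22271216  79.        ]
 [535.97757991 -76.00312339  79.        ]]
V blocks z.05 [[581.53765192  39.0251104   60.        ]
 [543.9200997   36.27204797  60.        ]]
tab z.13 [[ 582.43715447 -212.4971124   130.        ]]
syr tip, flange top/bottom, thumb [[628.18473336 413.27681984  40.        ]
 [659.1865135  244.74971813  40.        ]
 [605.68417197 242.63857803  40.        ]
 [634.51452033 190.17092233  40.        ]]
```

```bash
python3 - <<'E'
from lib import *
from scipy.spatial.transform import Rotation as R
from rig import r
c=load("top"); img=c["color"]
h=cv2.cvtColor(img,cv2.COLOR_BGR2HSV)
pts=[]
for u in range(132,172):
    v=np.where((h[138:172,u,2]>140)&(h[138:172,u,1]<85))[0]+138
    if len(v): pts.append((u,(v[0]+v[-1])/2,len(v)))
pts=np.array(pts); print(pts[::4].tolist())
P=onplane(c,pts[:,:2],.04)*1000
k=np.polyfit(P[:,1],P[:,0],1); print("axis x = ",k, "angle deg",np.degrees(np.arctan(-k[0])),"x at 306",np.polyval(k,306), "resid",np.std(P[:,0]-np.polyval(k,P[:,1])))
# bed edges symmetric check: long edges of bed
o=r.get_obs(); M=R.from_rotvec(o["tcp_rot"]).as_matrix(); print(np.round(M,4)); print(o["tool_pos"])
# desired tool for syringe: z down, y across axis
yaw=np.arctan(-k[0]); 
ax=np.array([-np.sin(yaw),np.cos(yaw),0]); acr=np.array([np.cos(yaw),np.sin(yaw),0])
for s in(1,-1):
    T=np.c_[np.cross(s*acr,[0,0,-1]),s*acr,[0,0,-1]]
    print(s,np.degrees(R.from_matrix(M.T@T).as_rotvec()))
tgt=np.array([np.polyval(k,306)/1000,.306,.12]); print("tool shift",M.T@(tgt-o["tool_pos"]))
E
```

```text
[[132.0, 153.5, 14.0], [136.0, 154.0, 15.0], [140.0, 153.5, 14.0], [144.0, 153.0, 15.0], [148.0, 153.0, 15.0], [152.0, 153.0, 15.0], [156.0, 153.0, 15.0], [160.0, 153.0, 15.0], [164.0, 152.5, 16.0], [168.0, 150.0, 18.0]]
axis x =  [-3.64913624e-02  6.43360091e+02] angle deg 2.08987374183064 x at 306 632.193734006604 resid 1.775738356676698
[[ 9.176e-01  3.975e-01 -7.000e-04]
 [ 3.975e-01 -9.176e-01  1.300e-03]
 [-1.000e-04 -1.400e-03 -1.000e+00]]
[ 0.24822313 -0.57308321  0.23060202]
1 [-7.60874483e-02 -4.42235377e-02 -6.86688129e+01]
-1 [-4.89725934e-02  8.42582901e-02  1.11331152e+02]
tool shift [ 0.70176882 -0.65387171  0.11147119]
```

Request:
drive_tool --pt "0.0854 0.03 -0.028 0 0 0 -6.8" --pt "0.0854 0.06 -0.056 0 0 0 -13.6" --pt "0.0854 0.09 -0.084 0 0 0 -20.4" --pt "0.0854 0.12 -0.112 0 0 0 -27.2" --pt "0.0854 0.15 -0.14 0 0 0 -34" --pt "0.0854 0.18 -0.168 0 0 0 -40.8" --pt "0.0854 0.21 -0.196 0 0 0 -47.6" --pt "0.0854 0.24 -0.224 0 0 0 -54.4" --pt "0.0854 0.27 -0.252 0 0 0 -61.2" --pt "0.0854 0.3 -0.28 0 0 0 -68"

```text
time_s: 0.93
tool_pos: [0.4125, -0.1955, 0.2313]
tcp_rot: [2.187, 2.255, -0.0]
contact_force: [1.1, -1.6, 0.1]
gripper_width: 0.0856
```

```bash
cat >> lib.py <<'E'
from scipy.spatial.transform import Rotation as Rot
def go(o,tgt,yaw):
    "shift/turn (tool axes, mm/deg) to TCP tgt (m), tool z down, tool y at yaw deg from world x"
    M=Rot.from_rotvec(o["tcp_rot"]).as_matrix(); y=np.radians(yaw)
    a=np.array([np.cos(y),np.sin(y),0]); T=np.c_[np.cross(a,[0,0,-1]),a,[0,0,-1]]
    print("t",o["time_s"],"pos",np.round(np.array(o["tool_pos"])*1000,1),"yaw",np.degrees(np.arctan2(M[1,1],M[0,1])),"F",np.round(o["contact_force"],1),"w",o["gripper_width"],"j",np.round(o["joints"],2))
    print("shift mm",np.round(M.T@(np.array(tgt)-o["tool_pos"])*1000,1),"turn",np.round(np.degrees(Rot.from_matrix(M.T@T).as_rotvec()),2))
E
python3 - <<'E'
from lib import *; from rig import r
go(r.get_obs(),[.632,.306,.13],1.4)
E
```

```text
t 0.9333 pos [ 412.5 -195.5  231.3] yaw 1.735592544738476 F [ 1.1 -1.6  0.1] w 0.08561918194949367 j [ 0.67  0.19 -0.4   1.94  0.09  1.03  0.26]
shift mm [494.6 234.6 101.1] turn [-0.01  0.02  0.34]
```

Request:
drive_tool --pt "0.0854 0.036 0.017 0.006 0 0 0" --pt "0.0854 0.072 0.034 0.012 0 0 0" --pt "0.0854 0.108 0.051 0.018 0 0 0" --pt "0.0854 0.144 0.068 0.024 0 0 0" --pt "0.0854 0.18 0.085 0.03 0 0 0" --pt "0.0854 0.216 0.102 0.036 0 0 0" --pt "0.0854 0.252 0.119 0.042 0 0 0" --pt "0.0854 0.288 0.136 0.048 0 0 0" --pt "0.0854 0.324 0.153 0.054 0 0 0" --pt "0.0854 0.36 0.17 0.06 0 0 0"

```text
time_s: 1.77
tool_pos: [0.5738, 0.1684, 0.1705]
tcp_rot: [-2.194, -2.248, 0.001]
contact_force: [1.3, -0.7, -0.2]
gripper_width: 0.0854
```

Request:
drive_tool --pt "0.0854 0.025 0.012 0.004 0 0 0" --pt "0.0854 0.05 0.024 0.008 0 0 0" --pt "0.0854 0.075 0.036 0.012 0 0 0" --pt "0.0854 0.1 0.048 0.016 0 0 0" --pt "0.0854 0.12 0.057 0.022 0 0 0" --pt "0.0854 0.125 0.06 0.03 0 0 0" --pt "0.0854 0.125 0.06 0.04 0 0 0" --pt "0.0854 0.125 0.06 0.04 0 0 0" --pt "0.0854 0.125 0.06 0.04 0 0 0" --pt "0.0854 0.125 0.06 0.04 0 0 0"

```text
time_s: 2.6
tool_pos: [0.6305, 0.2914, 0.1315]
tcp_rot: [2.195, 2.246, -0.001]
contact_force: [-0.4, 0.7, -0.0]
gripper_width: 0.0852
```

```bash
python3 - <<'E'
from lib import *; from rig import r
go(r.get_obs(),[.632,.306,.02],1.4)
c=r.read_camera("scene"); t=r.read_camera("top")
a=cv2.resize(c["color"][110:230,270:390],(480,480),interpolation=cv2.INTER_CUBIC)
b=cv2.resize(t["color"][110:200,100:190],(320,320),interpolation=cv2.INTER_CUBIC)
can=np.zeros((480,800,3),np.uint8); can[:,:480]=a; can[:320,480:]=b
cv2.imwrite("pics/above.png",can)
E
```

```text
t 2.6 pos [630.5 291.4 131.5] yaw 1.32234176594415 F [-0.4  0.7 -0. ] w 0.08519073855399603 j [-0.23  0.68 -0.46  1.46  0.33  1.08 -0.74]
shift mm [ 14.7   1.8 111.5] turn [-0.    0.06 -0.08]
```

View pics/above.png

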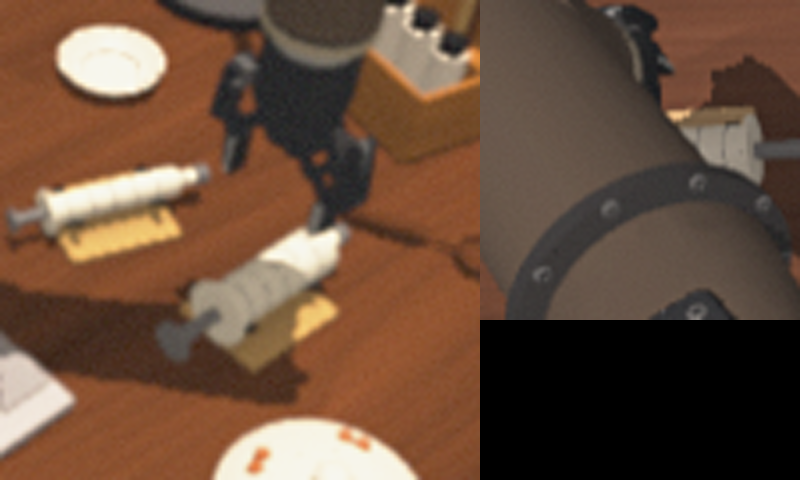

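The view shows the gripper straddling the barrel. The flange centre is at about (323.5,188) in the full scene image. I'll use that to check the position along the axis.

```bash
python3 - <<'E'
from lib import *
c=load("scene"); s=190/800
f=lambda x,y:(170+(x+.5)*s-.5,150+(y+.5)*s-.5)
print(onplane(c,[(323.5,188),f(652,158),f(605,190),f(783,78)],.04)*1000)
E
```

```text
[[634.09791244 247.05508276  40.        ]
 [633.14957933 252.49636983  40.        ]
 [636.4497408  198.07331549  40.        ]
 [631.18368088 409.49216457  40.        ]]
```

Request:
drive_tool --pt "0.0854 0.008 0.001 0.01 0 0 0" --pt "0.0854 0.015 0.002 0.025 0 0 0" --pt "0.0854 0.015 0.002 0.043 0 0 0" --pt "0.0854 0.015 0.002 0.061 0 0 0" --pt "0.0854 0.015 0.002 0.079 0 0 0" --pt "0.0854 0.015 0.002 0.093 0 0 0" --pt "0.0854 0.015 0.002 0.103 0 0 0" --pt "0.0854 0.015 0.002 0.109 0 0 0" --pt "0.0854 0.015 0.002 0.111 0 0 0" --pt "0.0854 0.015 0.002 0.111 0 0 0"

```text
time_s: 3.53
tool_pos: [0.632, 0.3084, 0.0201]
tcp_rot: [-2.194, -2.249, 0.0]
contact_force: [-0.4, 0.6, 0.2]
gripper_width: 0.0852
```

Request:
drive_tool --newtons 50 --pt "0.036 0 0 0 0 0 0" --pt "0.036 0 0 0 0 0 0" --pt "0.036 0 0 0 0 0 0" --pt "0.036 0 0 0 0 0 0" --pt "0.036 0 0 0 0 0 0" --pt "0.036 0 0 0 0 0 0" --pt "0.036 0 0 0 0 0 0" --pt "0.036 0 0 0 0 0 0" --pt "0.036 0 0 0 0 0 0" --pt "0.036 0 0 0 0 0 0"

```text
time_s: 4.37
tool_pos: [0.6319, 0.3084, 0.0214]
tcp_rot: [2.193, 2.249, 0.001]
contact_force: [-2.2, -0.9, 6.5]
gripper_width: 0.0427
```

Request:
drive_tool --pt "0.036 0 0 -0.005 0 0 0" --pt "0.036 0 0 -0.015 0 0 0" --pt "0.036 0 0 -0.03 0 0 0" --pt "0.036 0 0 -0.05 0 0 0" --pt "0.036 0 0 -0.07 0 0 0" --pt "0.036 0 0 -0.09 0 0 0" --pt "0.036 0 0 -0.105 0 0 0" --pt "0.036 0 0 -0.11 0 0 0" --pt "0.036 0 0 -0.11 0 0 0" --pt "0.036 0 0 -0.11 0 0 0"

```text
time_s: 5.2
tool_pos: [0.6319, 0.308, 0.1304]
tcp_rot: [2.194, 2.249, 0.0]
contact_force: [0.0, -0.0, -3.3]
gripper_width: 0.0423
```

```bash
python3 - <<'E'
from lib import *; from rig import r
o=r.get_obs(); print(o["wrist_torque"])
# seat estimate: bed axis yaw 4.28, slot y est -74.6
u=np.array([-np.sin(np.radians(4.28)),np.cos(np.radians(4.28))]); b=np.array([574,-83.1])
slot=b+u*8.5; seat=slot+63*u; hold=seat-4*u; print("slot",slot,"seat",seat,"hold",hold)
go(o,[hold[0]/1000,hold[1]/1000,.13],4.28)
E
```

```text
[-0.03374209  0.0363238  -0.00013967]
slot [573.36563957 -74.62370442] seat [568.66390931 -11.79939596] hold [568.96243187 -15.78824094]
t 5.2 pos [631.9 308.  130.4] yaw 1.4150748173528722 F [ 0.  -0.  -3.3] w 0.042280773836470054 j [-0.26  0.69 -0.46  1.44  0.33  1.08 -0.76]
shift mm [-322.2  -70.9    0.4] turn [ 0.01  0.01 -2.86]
```

Request:
drive_tool --pt "0.036 -0.008 -0.002 -0.005 0 0 0" --pt "0.036 -0.026 -0.006 -0.01 0 0 -0.5" --pt "0.036 -0.05 -0.012 -0.01 0 0 -1" --pt "0.036 -0.08 -0.018 -0.01 0 0 -1.5" --pt "0.036 -0.11 -0.025 -0.01 0 0 -2" --pt "0.036 -0.14 -0.032 -0.01 0 0 -2.9" --pt "0.036 -0.17 -0.038 -0.01 0 0 -2.9" --pt "0.036 -0.195 -0.043 -0.01 0 0 -2.9" --pt "0.036 -0.215 -0.047 -0.01 0 0 -2.9" --pt "0.036 -0.225 -0.05 -0.01 0 0 -2.9"

```text
time_s: 6.03
tool_pos: [0.5865, 0.0773, 0.1394]
tcp_rot: [2.141, 2.299, -0.005]
contact_force: [0.3, 0.0, -2.8]
gripper_width: 0.0428
```

```bash
python3 - <<'E'
from lib import *; from rig import r
go(r.get_obs(),[.569,-.0158,.14],4.28)
E
```

```text
t 6.0333 pos [586.5  77.3 139.4] yaw 4.088432636280645 F [ 0.3  0.  -2.8] w 0.04283061772941148 j [ 0.13  0.53 -0.5   1.73  0.3   0.96 -0.42]
shift mm [-91.6 -24.1  -0.3] turn [-0.13  0.14 -0.19]
```

Request:
drive_tool --pt "0.036 -0.02 -0.005 0 0 0 0" --pt "0.036 -0.04 -0.01 0 0 0 -0.1" --pt "0.036 -0.06 -0.016 0 0 0 -0.2" --pt "0.036 -0.075 -0.02 0 0 0 -0.2" --pt "0.036 -0.085 -0.022 0 0 0 -0.2" --pt "0.036 -0.09 -0.0235 0 0 0 -0.2" --pt "0.036 -0.09 -0.0235 0 0 0 -0.2" --pt "0.036 -0.09 -0.0235 0 0 0 -0.2" --pt "0.036 -0.09 -0.0235 0 0 0 -0.2" --pt "0.036 -0.09 -0.0235 0 0 0 -0.2"

```text
time_s: 6.87
tool_pos: [0.5711, -0.0079, 0.1404]
tcp_rot: [-2.13, -2.309, -0.001]
contact_force: [-0.3, 0.7, -3.8]
gripper_width: 0.0426
```

```bash
python3 - <<'E'
from lib import *; from rig import r
go(r.get_obs(),[.569,-.0158,.14],4.28)
c=r.read_camera("scene"); t=r.read_camera("top")
cv2.imwrite("pics/s1.png",c["color"]);cv2.imwrite("pics/t1.png",t["color"])
a=cv2.resize(c["color"][150:275,170:300],(500,480),interpolation=cv2.INTER_CUBIC)
b=cv2.resize(t["color"][130:210,220:360],(560,320),interpolation=cv2.INTER_CUBIC)
a=cv2.resize(c["color"][165:270,175:300],(333,280),interpolation=cv2.INTER_CUBIC)
can=np.zeros((600,800,3),np.uint8)
can[:320,:560]=b
can[320:,:333]=a
cv2.imwrite("pics/hover.png",can)
E
```

```text
t 6.8667 pos [571.1  -7.9 140.4] yaw 4.624251937394891 F [-0.3  0.7 -3.8] w 0.04264003704579305 j [ 0.28  0.49 -0.51  1.78  0.29  0.94 -0.26]
shift mm [-7.7 -2.7  0.3] turn [ 0.01 -0.04  0.34]
```

View pics/hover.png

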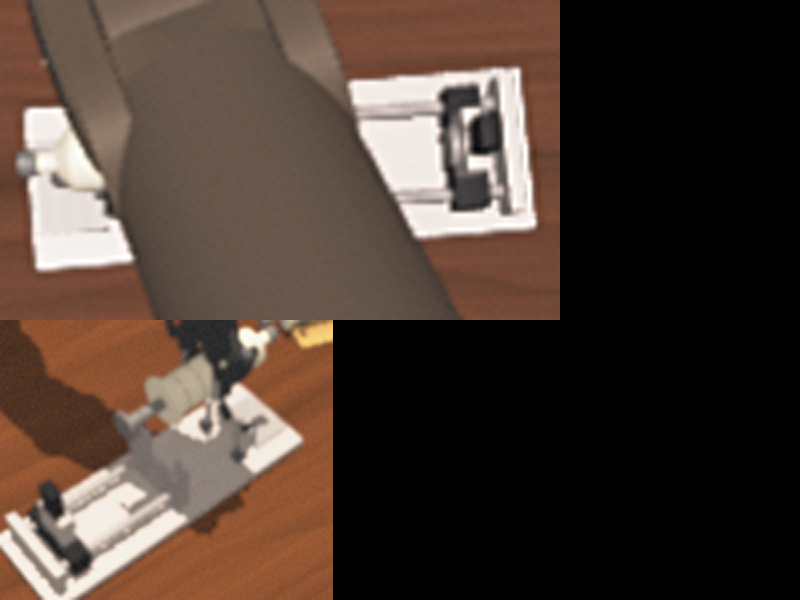

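The scene view shows the syringe above the bed with its nozzle forward. In the top view the arm hides everything except the tip, at about (224,170). I'll enlarge the scene view to get the flange and plates accurately.

```bash
python3 - <<'E'
from lib import *
s0=cv2.imread("pics/scene0.png");s1=cv2.imread("pics/s1.png");t1=cv2.imread("pics/t1.png")
can=np.zeros((600,800,3),np.uint8)
can[:,:400]=cv2.resize(s0[195:245,218:251+1][:, :],(400,600),interpolation=cv2.INTER_CUBIC) if 0 else 0
a=cv2.resize(s0[195:245,215:255],(400,500),interpolation=cv2.INTER_CUBIC)
b=cv2.resize(s1[175:225,210:250],(400,500),interpolation=cv2.INTER_CUBIC)
can[:500,:400]=a;can[:500,400:]=b
can[500:,:200]=cv2.resize(t1[160:180,215:255],(200,100),interpolation=cv2.INTER_CUBIC)
cv2.imwrite("pics/z.png",can)
E
```

```text
(no output)
```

View pics/z.png

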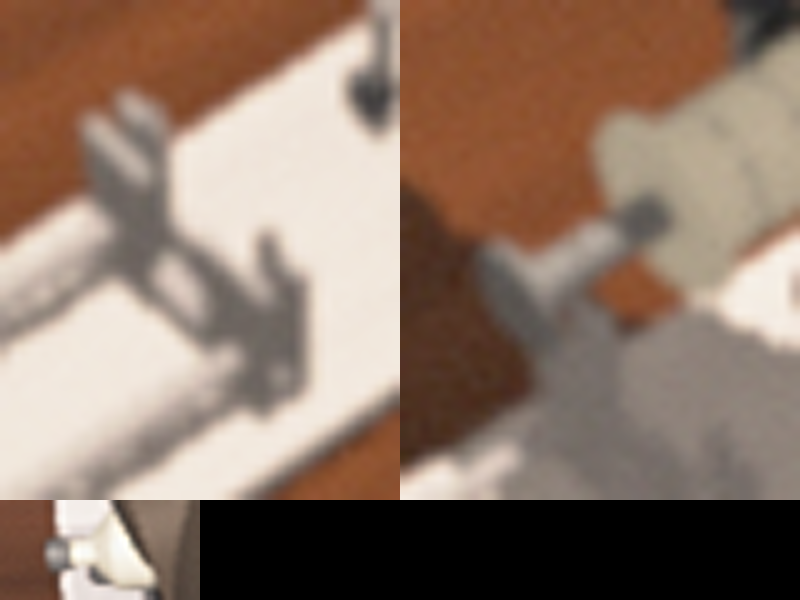

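```bash
python3 - <<'E'
from lib import *
c=load("scene");t=load("top")
u=np.array([-np.sin(np.radians(4.28)),np.cos(np.radians(4.28)),0]);a=np.array([u[1],-u[0],0])
S=np.array([573.4,-74.6,0])
def rel(P,n): P=P*1000; d=P-S; print(n,"world",np.round(P,1).tolist(),"along/across",[(round(float(x@u),1),round(float(x@a),1)) for x in d])
f=lambda x,y:(215+(x+.5)/10-.5,195+(y+.5)/10-.5)
for z in(.076,.082): rel(onplane(c,[f(95,120),f(130,98),f(265,240),f(295,275)],z),f"scene prongs {z}")
g=lambda x,y:(210+(x-400+.5)/10-.5,175+(y+.5)/10-.5)
rel(onplane(c,[g(655,200),g(645,213),g(515,290)],.159),"flange rear, rod root, thumb")
rel(onplane(t,[(215+45.5/5-.5,160+53/5-.5)],.159),"tip top")
# top profile along bed near prongs
img=cv2.cvtColor(cv2.imread("pics/top0.png"),cv2.COLOR_BGR2GRAY).astype(np.float32)
for ac in(-40,-34,-30,30,34,40):
    X=[S+u*s+a*ac+[0,0,79] for s in range(-20,21,2)]
    p=proj(t,np.array(X)/1000).astype(np.float32)
    print(ac,cv2.remap(img,p[:,0],p[:,1],cv2.INTER_LINEAR).ravel().astype(int))
E
```

```text
scene prongs 0.076 world [[533.1, -85.2, 76.0], [532.0, -71.6, 76.0], [601.4, -68.8, 76.0], [617.2, -68.9, 76.0]] along/across [(-7.5, -41.0), (6.1, -41.1), (3.7, 28.3), (2.4, 44.1)]
scene prongs 0.082 world [[537.3, -87.6, 82.0], [536.2, -74.1, 82.0], [605.2, -71.3, 82.0], [620.9, -71.4, 82.0]] along/across [(-10.2, -36.9), (3.3, -37.0), (0.9, 31.9), (-0.4, 47.6)]
flange rear, rod root, thumb world [[573.2, -68.7, 159.0], [575.6, -73.8, 159.0], [578.2, -119.4, 159.0]] along/across [(5.9, 0.2), (0.6, 2.2), (-45.0, 1.4)]
tip top world [[562.5, 95.3, 159.0]] along/across [(170.2, 1.8)]
-40 [134 132 130 134 162 190 203 181 148 152 197 218 215 190 143 175 211 239
 237 235 234]
-34 [201 203 204 201 191 195 191 174 125 145 186 220 214 189 157 162 200 232
 238 236 235]
-30 [206 205 207 211 215 216 202 172 121 148 175 187 154 130 121 136 195 228
 237 236 235]
30 [189 193 196 200 206 209 194 163 116 143 172 189 159 132 119 147 197 228
 234 234 233]
34 [230 233 233 232 229 224 199 165 126 157 189 209 196 165 147 152 203 227
 234 232 232]
40 [233 233 233 233 229 221 197 191 199 225 230 227 217 199 200 211 231 234
 235 234 234]
```

```bash
python3 - <<'E'
from lib import *
t=load("top")
u=np.array([-np.sin(np.radians(4.28)),np.cos(np.radians(4.28)),0]);a=np.array([u[1],-u[0],0])
S=np.array([573.4,-74.6,0])
img=cv2.cvtColor(cv2.imread("pics/top0.png"),cv2.COLOR_BGR2GRAY).astype(np.float32)
def prof(s,z,r):
    X=[S+u*s+a*k+[0,0,z] for k in r]; p=proj(t,np.array(X)/1000).astype(np.float32)
    return cv2.remap(img,p[:,0],p[:,1],cv2.INTER_LINEAR).ravel().astype(int)
print("front face",[(k,v) for k,v in zip(range(-54,55,2),prof(8,79,range(-54,55,2)))])
print("keeper face",[(k,v) for k,v in zip(range(-54,55,2),prof(-4,79,range(-54,55,2)))])
# bed long edges: 50% crossing at several stations
from numpy import interp
L=[];H=[]
for s in range(-170,150,10):
    r=np.arange(40,80,.5)
    for sg,out in((1,H),(-1,L)):
        v=prof(s,16,sg*r); i=np.where(v<150)[0]
        if len(i): out.append((s,sg*r[i[0]]))
for n,q in(("hi",H),("lo",L)):
    q=np.array(q); k=np.polyfit(q[:,0],q[:,1],1); e=q[:,1]-np.polyval(k,q[:,0]); q=q[abs(e)<2]; k=np.polyfit(q[:,0],q[:,1],1); print(n,len(q),"slope deg",np.degrees(k[0]),"at slot",k[1])
E
```

```text
front face [(-54, np.int64(238)), (-52, np.int64(241)), (-50, np.int64(233)), (-48, np.int64(181)), (-46, np.int64(117)), (-44, np.int64(113)), (-42, np.int64(129)), (-40, np.int64(143)), (-38, np.int64(151)), (-36, np.int64(155)), (-34, np.int64(157)), (-32, np.int64(152)), (-30, np.int64(121)), (-28, np.int64(121)), (-26, np.int64(136)), (-24, np.int64(161)), (-22, np.int64(186)), (-20, np.int64(199)), (-18, np.int64(203)), (-16, np.int64(198)), (-14, np.int64(197)), (-12, np.int64(196)), (-10, np.int64(194)), (-8, np.int64(192)), (-6, np.int64(192)), (-4, np.int64(194)), (-2, np.int64(202)), (0, np.int64(201)), (2, np.int64(200)), (4, np.int64(202)), (6, np.int64(200)), (8, np.int64(197)), (10, np.int64(193)), (12, np.int64(193)), (14, np.int64(193)), (16, np.int64(188)), (18, np.int64(173)), (20, np.int64(122)), (22, np.int64(98)), (24, np.int64(102)), (26, np.int64(111)), (28, np.int64(115)), (30, np.int64(119)), (32, np.int64(126)), (34, np.int64(147)), (36, np.int64(164)), (38, np.int64(180)), (40, np.int64(200)), (42, np.int64(218)), (44, np.int64(231)), (46, np.int64(231)), 
[... 690 characters left out ...]
p.int64(197)), (2, np.int64(201)), (4, np.int64(198)), (6, np.int64(184)), (8, np.int64(136)), (10, np.int64(115)), (12, np.int64(113)), (14, np.int64(129)), (16, np.int64(143)), (18, np.int64(150)), (20, np.int64(151)), (22, np.int64(141)), (24, np.int64(133)), (26, np.int64(127)), (28, np.int64(119)), (30, np.int64(116)), (32, np.int64(117)), (34, np.int64(126)), (36, np.int64(145)), (38, np.int64(172)), (40, np.int64(199)), (42, np.int64(219)), (44, np.int64(230)), (46, np.int64(234)), (48, np.int64(226)), (50, np.int64(144)), (52, np.int64(90)), (54, np.int64(79))]
hi 9 slope deg 0.5350414704530257 at slot 60.238235294117665
lo 9 slope deg -0.38813269992734534 at slot -59.783870967741905
```

```bash
python3 - <<'E'
from lib import *; from rig import r
go(r.get_obs(),[.5694,-.0188,.098],4.28)
E
```

```text
t 6.9667 pos [571.   -8.5 140.3] yaw 4.594052453992101 F [-0.3 -0.1 -3.3] w 0.0425852269013224 j [ 0.28  0.49 -0.51  1.78  0.29  0.94 -0.26]
shift mm [-10.2  -2.4  42.3] turn [ 0.01 -0.02  0.31]
```

Request:
drive_tool --pt "0.036 -0.003 -0.001 0.005 0 0 0.1" --pt "0.036 -0.006 -0.002 0.012 0 0 0.2" --pt "0.036 -0.009 -0.0024 0.02 0 0 0.3" --pt "0.036 -0.01 -0.0024 0.028 0 0 0.3" --pt "0.036 -0.01 -0.0024 0.035 0 0 0.3" --pt "0.036 -0.01 -0.0024 0.04 0 0 0.3" --pt "0.036 -0.01 -0.0024 0.042 0 0 0.3" --pt "0.036 -0.01 -0.0024 0.042 0 0 0.3" --pt "0.036 -0.01 -0.0024 0.042 0 0 0.3" --pt "0.036 -0.01 -0.0024 0.042 0 0 0.3"

```text
time_s: 7.8
tool_pos: [0.5696, -0.0194, 0.0987]
tcp_rot: [2.138, 2.302, 0.001]
contact_force: [-0.0, 0.1, -3.2]
gripper_width: 0.0426
```

```bash
python3 - <<'E'
from lib import *; from rig import r
go(r.get_obs(),[.5694,-.0188,.090],4.28)
c=r.read_camera("scene");t=r.read_camera("top"); cv2.imwrite("pics/s2.png",c["color"]);cv2.imwrite("pics/t2.png",t["color"])
go(r.get_obs(),[.5694,-.0188,.090],4.28)
can=np.zeros((600,800,3),np.uint8)
can[:,:600]=cv2.resize(c["color"][180:240,205:265],(600,600),interpolation=cv2.INTER_CUBIC)
can[:200,600:]=cv2.resize(t["color"][150:190,215:255],(200,200),interpolation=cv2.INTER_CUBIC)
cv2.imwrite("pics/low.png",can)
E
```

```text
t 7.8 pos [569.6 -19.4  98.7] yaw 4.230707757532509 F [-0.   0.1 -3.2] w 0.0426345945320453 j [ 0.28  0.54 -0.48  1.83  0.32  0.85 -0.28]
shift mm [ 0.6 -0.2  8.7] turn [ 0.04 -0.   -0.05]
t 7.9 pos [569.6 -19.5  98.7] yaw 4.221452070958735 F [ 0.2  0.1 -3. ] w 0.04250342376218583 j [ 0.28  0.54 -0.48  1.83  0.32  0.85 -0.28]
shift mm [ 0.7 -0.2  8.7] turn [ 0.04  0.   -0.06]
```

View pics/low.png

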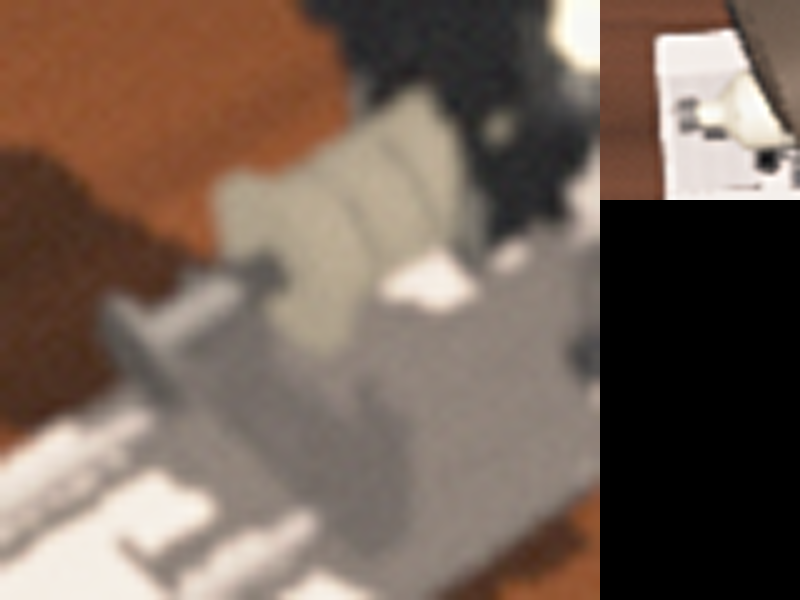

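```bash
python3 - <<'E'
from lib import *
c=load("scene");t=load("top")
u=np.array([-np.sin(np.radians(4.28)),np.cos(np.radians(4.28)),0]);a=np.array([u[1],-u[0],0])
S=np.array([573.4,-74.6,0])
def rel(P,n): P=P*1000; d=P-S; print(n,[(round(float(x@u),1),round(float(x@a),1)) for x in d])
g=lambda x,y:(205+(x+.5)/10-.5,180+(y+.5)/10-.5)
rel(onplane(c,[g(285,262),g(135,345)],.1174),"flange rear, thumb")
rel(onplane(c,[g(325,353)],.0874),"flange bottom")
rel(onplane(c,[g(222,175)],.1474),"flange top?")
rel(onplane(t,[(215+78.5/5-.5,150+113/5-.5)],.1174),"tip")
print("tool",[float((np.array([569.6,-19.4,0])-S)@q) for q in(u,a)])
# expected pixel of rear-face points if flange rear at along=-5
for al in(-8,-5,-2):
  print(al,[np.round((p-[204.5,179.5])*10) for p in proj(c,np.array([S+al*u+[0,0,117.4],S+al*u+[0,0,87.4],S+al*u+[0,0,147.4],S+al*u-30*a+[0,0,117.4],S+al*u+30*a+[0,0,117.4]])/1000)])
E
```

```text
flange rear, thumb [(-4.1, 1.5), (-56.3, -1.7)]
flange bottom [(-2.1, 16.8)]
flange top? [(-12.5, -15.7)]
tip [(157.0, 0.6)]
tool [55.329657167924395, 0.3302085400959691]
-8 [array([272., 266.]), array([275., 329.]), array([268., 200.]), array([210., 206.]), array([336., 328.])]
-5 [array([280., 261.]), array([283., 324.]), array([276., 195.]), array([218., 201.]), array([344., 323.])]
-2 [array([288., 256.]), array([291., 319.]), array([285., 190.]), array([226., 196.]), array([352., 318.])]
```

Request:
drive_tool --pt "0.036 0 0 0.001 0 0 0" --pt "0.036 0 0 0.002 0 0 0" --pt "0.036 0 0 0.003 0 0 0" --pt "0.036 0 0 0.004 0 0 0" --pt "0.036 0 0 0.005 0 0 0" --pt "0.036 0 0 0.006 0 0 0" --pt "0.036 0 0 0.007 0 0 0" --pt "0.036 0 0 0.008 0 0 0" --pt "0.036 0 0 0.008 0 0 0" --pt "0.036 0 0 0.008 0 0 0"

```text
time_s: 8.73
tool_pos: [0.5693, -0.0196, 0.0902]
tcp_rot: [-2.138, -2.302, 0.0]
contact_force: [-0.2, -0.4, -3.2]
gripper_width: 0.0427
```

Request:
drive_tool --pt "0.036 0 0 0.0005 0 0 0" --pt "0.036 0 0 0.001 0 0 0" --pt "0.036 0 0 0.0015 0 0 0" --pt "0.036 0 0 0.002 0 0 0" --pt "0.036 0 0 0.0025 0 0 0" --pt "0.036 0 0 0.003 0 0 0" --pt "0.036 0 0 0.0035 0 0 0" --pt "0.036 0 0 0.004 0 0 0" --pt "0.036 0 0 0.004 0 0 0" --pt "0.036 0 0 0.004 0 0 0"

```text
time_s: 9.57
tool_pos: [0.5693, -0.0196, 0.0863]
tcp_rot: [-2.138, -2.302, 0.0]
contact_force: [0.4, -0.8, -2.3]
gripper_width: 0.0426
```

Request:
drive_tool --pt "0.036 0 0 0.0005 0 0 0" --pt "0.036 0 0 0.001 0 0 0" --pt "0.036 0 0 0.0015 0 0 0" --pt "0.036 0 0 0.002 0 0 0" --pt "0.036 0 0 0.0025 0 0 0" --pt "0.036 0 0 0.003 0 0 0" --pt "0.036 0 0 0.0035 0 0 0" --pt "0.036 0 0 0.004 0 0 0" --pt "0.036 0 0 0.004 0 0 0" --pt "0.036 0 0 0.004 0 0 0"

```text
time_s: 10.4
tool_pos: [0.5693, -0.0192, 0.0823]
tcp_rot: [-2.138, -2.302, -0.0]
contact_force: [-0.5, 2.3, -1.7]
gripper_width: 0.0424
```

Request:
drive_tool --pt "0.036 0 0 0.0005 0 0 0" --pt "0.036 0 0 0.001 0 0 0" --pt "0.036 0 0 0.0015 0 0 0" --pt "0.036 0 0 0.002 0 0 0" --pt "0.036 0 0 0.0025 0 0 0" --pt "0.036 0 0 0.003 0 0 0" --pt "0.036 0 0 0.0035 0 0 0" --pt "0.036 0 0 0.004 0 0 0" --pt "0.036 0 0 0.004 0 0 0" --pt "0.036 0 0 0.004 0 0 0"

```text
time_s: 11.23
tool_pos: [0.5695, -0.019, 0.0784]
tcp_rot: [-2.138, -2.302, -0.001]
contact_force: [0.7, 4.2, -0.6]
gripper_width: 0.0421
```

Request:
drive_tool --pt "0.036 0.0005 0 0 0 0 0" --pt "0.036 0.001 0 0 0 0 0" --pt "0.036 0.0015 0 0 0 0 0" --pt "0.036 0.0015 0 0 0 0 0" --pt "0.036 0.0015 0 0 0 0 0" --pt "0.036 0.0015 0 0 0 0 0" --pt "0.036 0.0015 0 0 0 0 0" --pt "0.036 0.0015 0 0 0 0 0" --pt "0.036 0.0015 0 0 0 0 0" --pt "0.036 0.0015 0 0 0 0 0"

```text
time_s: 12.07
tool_pos: [0.5692, -0.0182, 0.0783]
tcp_rot: [2.138, 2.302, -0.0]
contact_force: [-1.9, -0.1, -2.9]
gripper_width: 0.0427
```

Request:
drive_tool --pt "0.036 0 0 0.0005 0 0 0" --pt "0.036 0 0 0.001 0 0 0" --pt "0.036 0 0 0.0015 0 0 0" --pt "0.036 0 0 0.002 0 0 0" --pt "0.036 0 0 0.0025 0 0 0" --pt "0.036 0 0 0.003 0 0 0" --pt "0.036 0 0 0.0035 0 0 0" --pt "0.036 0 0 0.004 0 0 0" --pt "0.036 0 0 0.004 0 0 0" --pt "0.036 0 0 0.004 0 0 0"

```text
time_s: 12.9
tool_pos: [0.5692, -0.0181, 0.0743]
tcp_rot: [-2.138, -2.302, 0.0]
contact_force: [0.0, 0.7, -2.7]
gripper_width: 0.0425
```

Request:
drive_tool --pt "0.036 0.0003 0 0.001 0 0 0" --pt "0.036 0.0003 0 0.002 0 0 0" --pt "0.036 0.0003 0 0.003 0 0 0" --pt "0.036 0.0003 0 0.004 0 0 0" --pt "0.036 0.0003 0 0.005 0 0 0" --pt "0.036 0.0003 0 0.006 0 0 0" --pt "0.036 0.0003 0 0.007 0 0 0" --pt "0.036 0.0003 0 0.008 0 0 0" --pt "0.036 0.0003 0 0.008 0 0 0" --pt "0.036 0.0003 0 0.008 0 0 0"

```text
time_s: 13.73
tool_pos: [0.5696, -0.0178, 0.0665]
tcp_rot: [2.138, 2.301, 0.001]
contact_force: [0.8, 0.9, -2.4]
gripper_width: 0.0429
```

Request:
drive_tool --pt "0.036 0 0 0.0005 0 0 0" --pt "0.036 0 0 0.001 0 0 0" --pt "0.036 0 0 0.0015 0 0 0" --pt "0.036 0 0 0.002 0 0 0" --pt "0.036 0 0 0.0025 0 0 0" --pt "0.036 0 0 0.003 0 0 0" --pt "0.036 0 0 0.0035 0 0 0" --pt "0.036 0 0 0.004 0 0 0" --pt "0.036 0 0 0.004 0 0 0" --pt "0.036 0 0 0.004 0 0 0"

```text
time_s: 14.57
tool_pos: [0.5694, -0.0178, 0.0624]
tcp_rot: [2.138, 2.301, 0.001]
contact_force: [3.3, 1.0, 0.6]
gripper_width: 0.0425
```

Request:
drive_tool --pt "0.036 0 0.0005 0.0005 0 0 0" --pt "0.036 0 0.0005 0.001 0 0 0" --pt "0.036 0 0.0005 0.0015 0 0 0" --pt "0.036 0 0.0005 0.002 0 0 0" --pt "0.036 0 0.0005 0.0025 0 0 0" --pt "0.036 0 0.0005 0.003 0 0 0" --pt "0.036 0 0.0005 0.0035 0 0 0" --pt "0.036 0 0.0005 0.004 0 0 0" --pt "0.036 0 0.0005 0.004 0 0 0" --pt "0.036 0 0.0005 0.004 0 0 0"

```text
time_s: 15.4
tool_pos: [0.5696, -0.0178, 0.0582]
tcp_rot: [-2.138, -2.302, 0.0]
contact_force: [2.3, -0.2, 1.7]
gripper_width: 0.0429
```

```bash
python3 - <<'E'
from lib import *; from rig import r
o=r.get_obs(); go(o,[.5694,-.0178,.043],4.28); print(o["wrist_torque"])
E
```

```text
t 15.4 pos [569.6 -17.8  58.2] yaw 4.2147545512707705 F [ 2.3 -0.2  1.7] w 0.04288256782921767 j [ 0.26  0.59 -0.46  1.86  0.36  0.77 -0.32]
shift mm [ 0.  -0.2 15.2] turn [-0.01  0.   -0.07]
[ 0.27092553 -0.4173315  -0.09228117]
```

Request:
drive_tool --pt "0.036 0 0.0003 0.0005 0 0 0" --pt "0.036 0 0.0003 0.001 0 0 0" --pt "0.036 0 0.0003 0.0015 0 0 0" --pt "0.036 0 0.0003 0.002 0 0 0" --pt "0.036 0 0.0003 0.0025 0 0 0" --pt "0.036 0 0.0003 0.003 0 0 0" --pt "0.036 0 0.0003 0.0035 0 0 0" --pt "0.036 0 0.0003 0.004 0 0 0" --pt "0.036 0 0.0003 0.004 0 0 0" --pt "0.036 0 0.0003 0.004 0 0 0"

```text
time_s: 16.23
tool_pos: [0.5699, -0.0178, 0.0542]
tcp_rot: [-2.138, -2.302, 0.0]
contact_force: [1.9, 0.2, 0.4]
gripper_width: 0.0427
```

Request:
drive_tool --pt "0.036 0 0 0.0005 0 0 0" --pt "0.036 0 0 0.001 0 0 0" --pt "0.036 0 0 0.0015 0 0 0" --pt "0.036 0 0 0.002 0 0 0" --pt "0.036 0 0 0.0025 0 0 0" --pt "0.036 0 0 0.003 0 0 0" --pt "0.036 0 0 0.0035 0 0 0" --pt "0.036 0 0 0.004 0 0 0" --pt "0.036 0 0 0.004 0 0 0" --pt "0.036 0 0 0.004 0 0 0"

```text
time_s: 17.07
tool_pos: [0.5698, -0.0178, 0.0501]
tcp_rot: [-2.138, -2.302, 0.0]
contact_force: [2.1, 0.2, -1.1]
gripper_width: 0.0425
```

Request:
drive_tool --pt "0.036 0 0.0002 0.0005 0 0 0" --pt "0.036 0 0.0002 0.001 0 0 0" --pt "0.036 0 0.0002 0.0015 0 0 0" --pt "0.036 0 0.0002 0.002 0 0 0" --pt "0.036 0 0.0002 0.0025 0 0 0" --pt "0.036 0 0.0002 0.003 0 0 0" --pt "0.036 0 0.0002 0.0035 0 0 0" --pt "0.036 0 0.0002 0.004 0 0 0" --pt "0.036 0 0.0002 0.004 0 0 0" --pt "0.036 0 0.0002 0.004 0 0 0"

```text
time_s: 17.9
tool_pos: [0.5703, -0.0178, 0.0463]
tcp_rot: [2.138, 2.302, 0.0]
contact_force: [1.8, 0.3, -2.8]
gripper_width: 0.0428
```

Request:
drive_tool --pt "0.036 0 0 0.0003 0 0 0" --pt "0.036 0 0 0.0006 0 0 0" --pt "0.036 0 0 0.0009 0 0 0" --pt "0.036 0 0 0.0012 0 0 0" --pt "0.036 0 0 0.0015 0 0 0" --pt "0.036 0 0 0.0018 0 0 0" --pt "0.036 0 0 0.002 0 0 0" --pt "0.036 0 0 0.002 0 0 0" --pt "0.036 0 0 0.002 0 0 0" --pt "0.036 0 0 0.002 0 0 0"

```text
time_s: 18.73
tool_pos: [0.5701, -0.0177, 0.0443]
tcp_rot: [-2.138, -2.302, 0.0]
contact_force: [2.4, -0.1, -3.3]
gripper_width: 0.0428
```

Nothing is bearing on the seat yet. I'll continue in 1.5 mm steps.

Request:
drive_tool --pt "0.036 0 0.0003 0.0003 0 0 0" --pt "0.036 0 0.0003 0.0006 0 0 0" --pt "0.036 0 0.0003 0.0009 0 0 0" --pt "0.036 0 0.0003 0.0012 0 0 0" --pt "0.036 0 0.0003 0.0015 0 0 0" --pt "0.036 0 0.0003 0.0015 0 0 0" --pt "0.036 0 0.0003 0.0015 0 0 0" --pt "0.036 0 0.0003 0.0015 0 0 0" --pt "0.036 0 0.0003 0.0015 0 0 0" --pt "0.036 0 0.0003 0.0015 0 0 0"

```text
time_s: 19.57
tool_pos: [0.5706, -0.0177, 0.0435]
tcp_rot: [2.138, 2.301, 0.0]
contact_force: [-0.5, -0.5, 7.8]
gripper_width: 0.0428
```

```bash
python3 - <<'E'
from lib import *; from rig import r
o=r.get_obs(); go(o,[.5694,-.0178,.043],4.28); print(o["wrist_torque"])
E
```

```text
t 19.5667 pos [570.6 -17.7  43.5] yaw 4.198802703909918 F [-0.5 -0.5  7.8] w 0.04281754065224049 j [ 0.25  0.61 -0.45  1.87  0.38  0.74 -0.33]
shift mm [-0.  -1.2  0.5] turn [ 0.03  0.02 -0.08]
[ 0.0223805   0.27158158 -0.26292371]
```

Request:
drive_tool --pt "0.046 0 0 -0.0003 0 0 0" --pt "0.05 0 0 -0.0003 0 0 0" --pt "0.056 0 0 -0.0003 0 0 0" --pt "0.062 0 0 -0.0003 0 0 0" --pt "0.07 0 0 -0.0003 0 0 0" --pt "0.075 0 0 -0.0003 0 0 0" --pt "0.08 0 0 -0.0003 0 0 0" --pt "0.08 0 0 -0.0003 0 0 0" --pt "0.08 0 0 -0.0003 0 0 0" --pt "0.08 0 0 -0.0003 0 0 0"

```text
time_s: 20.4
tool_pos: [0.5705, -0.0177, 0.0431]
tcp_rot: [2.138, 2.302, -0.0]
contact_force: [0.7, -0.8, 0.1]
gripper_width: 0.0799
```

Request:
drive_tool --pt "0.08 0 0 -0.005 0 0 0" --pt "0.08 0 0 -0.015 0 0 0" --pt "0.08 0 0 -0.03 0 0 0" --pt "0.08 0 0 -0.05 0 0 0" --pt "0.08 0 0 -0.07 0 0 0" --pt "0.08 0 0 -0.09 0 0 0" --pt "0.08 0 0 -0.11 0 0 0" --pt "0.08 0 0 -0.125 0 0 0" --pt "0.08 0 0 -0.13 0 0 0" --pt "0.08 0 0 -0.13 0 0 0"

```text
time_s: 21.23
tool_pos: [0.5714, -0.0175, 0.1751]
tcp_rot: [2.137, 2.3, 0.003]
contact_force: [-0.6, 0.4, -1.3]
gripper_width: 0.08
```

```bash
python3 - <<'E'
from lib import *; from rig import r
u=np.array([-np.sin(np.radians(4.28)),np.cos(np.radians(4.28)),0])
S=np.array([573.4,-74.6,0]); T=S+u*(-1.5-143); print("tab",T)
# sits: flange gap now ~ -1.5..; 
go(r.get_obs(),[T[0]/1000,T[1]/1000,.175],4.28)
c=r.read_camera("scene");t=r.read_camera("top"); cv2.imwrite("pics/s3.png",c["color"]);cv2.imwrite("pics/t3.png",t["color"])
can=np.zeros((600,800,3),np.uint8)
can[:]=cv2.resize(c["color"][180:270,170:290],(800,600),interpolation=cv2.INTER_CUBIC)
cv2.imwrite("pics/home.png",can)
E
```

```text
tab [ 584.18412733 -218.69702494    0.        ]
t 21.2333 pos [571.4 -17.5 175.1] yaw 4.216263743139747 F [-0.6  0.4 -1.3] w 0.07996861011511258 j [ 0.31  0.46 -0.52  1.75  0.26  1.   -0.23]
shift mm [-2.015e+02 -2.000e+00  1.000e-01] turn [ 0.19  0.02 -0.06]
```

View pics/home.png

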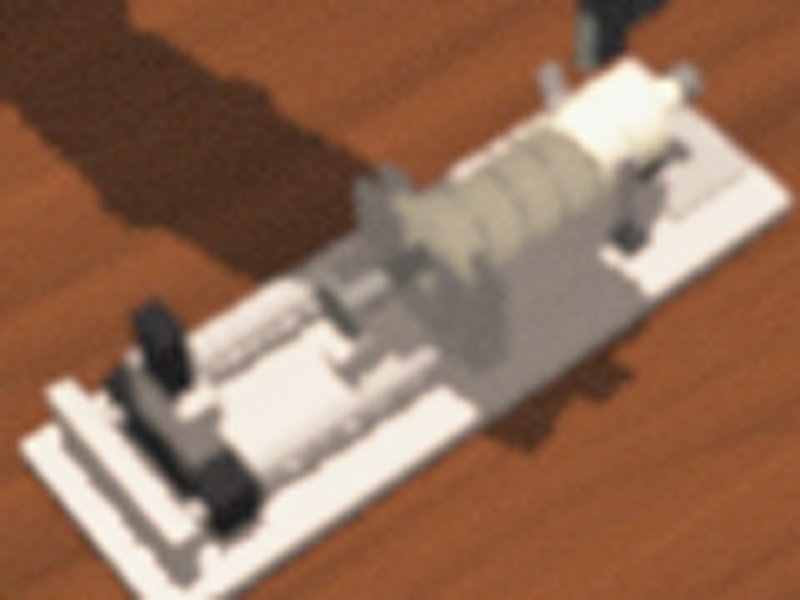

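The syringe lies between the clip leaves with its flange between the plates, at about (415,240). The thumb disc is at (340,300), and the pusher is still fully back. Next I'll move to the handle tab.

Request:
drive_tool --pt "0.08 -0.01 0 0 0 0 0" --pt "0.08 -0.035 0 0 0 0 0" --pt "0.08 -0.065 0 0 0 0 0" --pt "0.08 -0.1 0 0 0 0 0" --pt "0.08 -0.13 0 0 0 0 0" --pt "0.08 -0.16 0 0 0 0 0" --pt "0.08 -0.185 0 0 0 0 0" --pt "0.08 -0.2 -0.001 0 0 0 0" --pt "0.08 -0.2025 -0.001 0 0 0 0" --pt "0.08 -0.2025 -0.001 0 0 0 0"

```text
time_s: 22.17
tool_pos: [0.5837, -0.2205, 0.1721]
tcp_rot: [-2.139, -2.299, 0.001]
contact_force: [-0.5, -0.4, -0.6]
gripper_width: 0.0799
```

```bash
python3 - <<'E'
from lib import *; from rig import r
go(r.get_obs(),[.5855,-.2197,.094],4.28)
c=r.read_camera("scene");t=r.read_camera("top"); cv2.imwrite("pics/s4.png",c["color"]);cv2.imwrite("pics/t4.png",t["color"])
can=np.zeros((600,800,3),np.uint8)
can[:300,:]=cv2.resize(t["color"][140:200,215:375],(800,300),interpolation=cv2.INTER_CUBIC)
can[300:,:400]=cv2.resize(c["color"][180:270,170:290],(400,300),interpolation=cv2.INTER_CUBIC)
cv2.imwrite("pics/tab.png",can)
E
```

```text
t 22.1667 pos [ 583.7 -220.5  172.1] yaw 4.116909079029464 F [-0.5 -0.4 -0.6] w 0.07986520981632862 j [ 0.59  0.53 -0.47  1.62  0.27  1.06  0.12]
shift mm [ 0.6  2.  78.1] turn [-0.08 -0.04 -0.16]
```

View pics/tab.png

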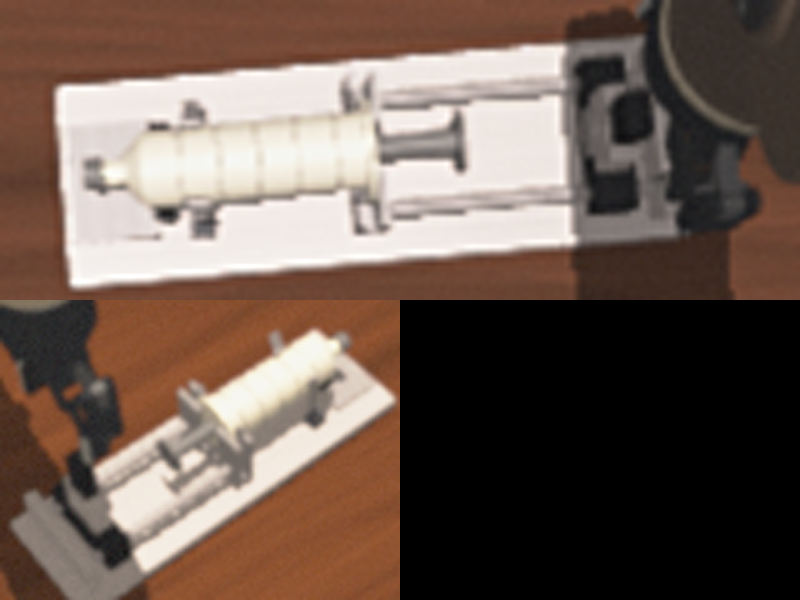

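```bash
python3 - <<'E'
from lib import *
t=load("top")
f=lambda x,y:(215+(x+.5)/5-.5,140+(y+.5)/5-.5)
u=np.array([-np.sin(np.radians(4.28)),np.cos(np.radians(4.28)),0]);a=np.array([u[1],-u[0],0]);S=np.array([573.4,-74.6,0])
for n,p,z in(("tab",(630,118),.13),("thumb end",(467,143),.062),("tip",(83,174),.062),("tab right edge",(651,115),.13),("tab left edge bottom",(610,120),.1)):
    P=onplane(t,[f(*p)],z)[0]*1000; print(n,P,(P-S)@u,(P-S)@a)
for X in([.5855,-.2197,.13],[.5855-.057,-.2197,.19]): print((proj(t,X)[0]-[214.5,139.5])*5)
E
```

```text
tab [ 581.2352673  -211.42698515  130.        ] -137.0301592542451 -2.398068668638447
thumb end [ 577.80760583 -133.26155246   62.        ] -58.82690221806937 0.01736495561836815
tip [562.52242834  84.29790401  62.        ] 159.26657685658745 1.0114153307052245
tab right edge [ 582.72752857 -222.58996622  130.        ] -148.27337792075616 -1.7430693659105447
tab left edge bottom [ 584.60759357 -206.8201602   100.        ] -132.68786047554622 1.3086632942690706
[645.88853693 110.35942806]
[675.32394495 206.40768173]
```

Request:
drive_tool --pt "0.08 0.002 0.001 0.008 0 0 0" --pt "0.08 0.0045 0.0016 0.02 0 0 0" --pt "0.08 0.0045 0.0016 0.035 0 0 0" --pt "0.08 0.0045 0.0016 0.05 0 0 0" --pt "0.08 0.0045 0.0016 0.063 0 0 0" --pt "0.08 0.0045 0.0016 0.072 0 0 0" --pt "0.08 0.0045 0.0016 0.077 0 0 0" --pt "0.08 0.0045 0.0016 0.077 0 0 0" --pt "0.08 0.0045 0.0016 0.077 0 0 0" --pt "0.08 0.0045 0.0016 0.077 0 0 0"

```text
time_s: 23.1
tool_pos: [0.5862, -0.2152, 0.0968]
tcp_rot: [2.137, 2.301, 0.001]
contact_force: [-0.1, 0.7, 1.0]
gripper_width: 0.0796
```

Request:
drive_tool --newtons 40 --pt "0.02 0 0 0 0 0 0" --pt "0.02 0 0 0 0 0 0" --pt "0.02 0 0 0 0 0 0" --pt "0.02 0 0 0 0 0 0" --pt "0.02 0 0 0 0 0 0" --pt "0.02 0 0 0 0 0 0" --pt "0.02 0 0 0 0 0 0" --pt "0.02 0 0 0 0 0 0" --pt "0.02 0 0 0 0 0 0" --pt "0.02 0 0 0 0 0 0"

```text
time_s: 23.93
tool_pos: [0.5855, -0.2153, 0.0965]
tcp_rot: [2.138, 2.301, -0.001]
contact_force: [-2.9, 0.0, 5.4]
gripper_width: 0.0256
```

Request:
drive_tool --pt "0.02 0.003 0 0 0 0 0" --pt "0.02 0.01 0 0 0 0 0" --pt "0.02 0.018 0 0 0 0 0" --pt "0.02 0.026 0 0 0 0 0" --pt "0.02 0.034 0 0 0 0 0" --pt "0.02 0.042 0 0 0 0 0" --pt "0.02 0.048 0 0 0 0 0" --pt "0.02 0.052 0 0 0 0 0" --pt "0.02 0.053 0 0 0 0 0" --pt "0.02 0.053 0 0 0 0 0"

```text
time_s: 24.77
tool_pos: [0.5815, -0.1619, 0.0965]
tcp_rot: [2.138, 2.302, -0.001]
contact_force: [-2.9, -0.6, 6.6]
gripper_width: 0.0253
```

Request:
drive_tool --pt "0.02 0.0006 0 0 0 0 0" --pt "0.02 0.0012 0 0 0 0 0" --pt "0.02 0.0018 0 0 0 0 0" --pt "0.02 0.0024 0 0 0 0 0" --pt "0.02 0.003 0 0 0 0 0" --pt "0.02 0.0036 0 0 0 0 0" --pt "0.02 0.0042 0 0 0 0 0" --pt "0.02 0.0048 0 0 0 0 0" --pt "0.02 0.0054 0 0 0 0 0" --pt "0.02 0.006 0 0 0 0 0"

```text
time_s: 25.6
tool_pos: [0.5811, -0.157, 0.0965]
tcp_rot: [2.138, 2.301, -0.001]
contact_force: [-3.0, -2.8, 5.5]
gripper_width: 0.0252
```

```bash
python3 - <<'E'
from lib import *; from rig import r
go(r.get_obs(),[.5855,-.2197,.094],4.28)
t=r.read_camera("top"); cv2.imwrite("pics/t5.png",t["color"])
cv2.imwrite("pics/near.png",cv2.resize(t["color"][140:200,255:355],(800,480),interpolation=cv2.INTER_CUBIC))
c=r.read_camera("scene"); cv2.imwrite("pics/s5.png",c["color"])
cv2.imwrite("pics/near2.png",cv2.resize(c["color"][185:255,190:280],(720,560),interpolation=cv2.INTER_CUBIC))
E
```

```text
t 25.6 pos [ 581.1 -157.    96.5] yaw 4.188334995596605 F [-3.  -2.8  5.5] w 0.025223806453964447 j [ 0.48  0.58 -0.45  1.75  0.32  0.88 -0.03]
shift mm [-62.9  -0.2   2.5] turn [-0.01  0.06 -0.09]
```

View pics/near2.png

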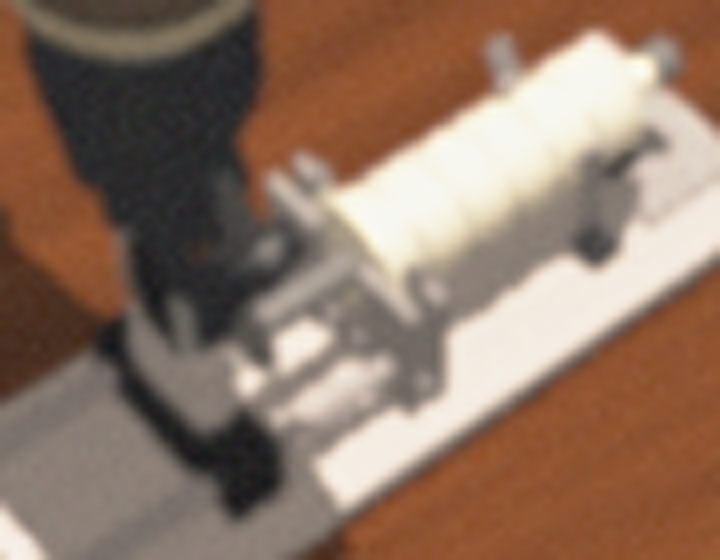

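Request:
drive_tool --pt "0.02 0.0002 0 0 0 0 0" --pt "0.02 0.0004 0 0 0 0 0" --pt "0.02 0.0006 0 0 0 0 0" --pt "0.02 0.0008 0 0 0 0 0" --pt "0.02 0.001 0 0 0 0 0" --pt "0.02 0.0012 0 0 0 0 0" --pt "0.02 0.0014 0 0 0 0 0" --pt "0.02 0.0016 0 0 0 0 0" --pt "0.02 0.0018 0 0 0 0 0" --pt "0.02 0.002 0 0 0 0 0"

```text
time_s: 26.53
tool_pos: [0.581, -0.155, 0.0965]
tcp_rot: [2.138, 2.301, -0.001]
contact_force: [-3.4, -3.3, 6.3]
gripper_width: 0.0254
```

Request:
drive_tool --pt "0.02 0.0002 0 0 0 0 0" --pt "0.02 0.0004 0 0 0 0 0" --pt "0.02 0.0006 0 0 0 0 0" --pt "0.02 0.0008 0 0 0 0 0" --pt "0.02 0.001 0 0 0 0 0" --pt "0.02 0.0012 0 0 0 0 0" --pt "0.02 0.0014 0 0 0 0 0" --pt "0.02 0.0016 0 0 0 0 0" --pt "0.02 0.0018 0 0 0 0 0" --pt "0.02 0.002 0 0 0 0 0"

```text
time_s: 27.37
tool_pos: [0.5808, -0.153, 0.0965]
tcp_rot: [2.138, 2.301, -0.001]
contact_force: [-2.6, -2.7, 6.2]
gripper_width: 0.0255
```

Request:
drive_tool --pt "0.02 0.0002 0 0 0 0 0" --pt "0.02 0.0004 0 0 0 0 0" --pt "0.02 0.0006 0 0 0 0 0" --pt "0.02 0.0008 0 0 0 0 0" --pt "0.02 0.001 0 0 0 0 0" --pt "0.02 0.0012 0 0 0 0 0" --pt "0.02 0.0014 0 0 0 0 0" --pt "0.02 0.0016 0 0 0 0 0" --pt "0.02 0.0018 0 0 0 0 0" --pt "0.02 0.002 0 0 0 0 0"

```text
time_s: 28.2
tool_pos: [0.5807, -0.151, 0.0964]
tcp_rot: [2.138, 2.301, -0.001]
contact_force: [-2.5, -2.8, 5.9]
gripper_width: 0.0257
```

Request:
drive_tool --pt "0.02 0.0002 0 0 0 0 0" --pt "0.02 0.0004 0 0 0 0 0" --pt "0.02 0.0006 0 0 0 0 0" --pt "0.02 0.0008 0 0 0 0 0" --pt "0.02 0.001 0 0 0 0 0" --pt "0.02 0.0012 0 0 0 0 0" --pt "0.02 0.0014 0 0 0 0 0" --pt "0.02 0.0016 0 0 0 0 0" --pt "0.02 0.0018 0 0 0 0 0" --pt "0.02 0.002 0 0 0 0 0"

```text
time_s: 29.03
tool_pos: [0.5805, -0.149, 0.0965]
tcp_rot: [2.138, 2.301, -0.001]
contact_force: [-2.3, -2.7, 5.2]
gripper_width: 0.0256
```

Request:
drive_tool --pt "0.02 0.0002 0 0 0 0 0" --pt "0.02 0.0004 0 0 0 0 0" --pt "0.02 0.0006 0 0 0 0 0" --pt "0.02 0.0008 0 0 0 0 0" --pt "0.02 0.001 0 0 0 0 0" --pt "0.02 0.0012 0 0 0 0 0" --pt "0.02 0.0014 0 0 0 0 0" --pt "0.02 0.0016 0 0 0 0 0" --pt "0.02 0.0018 0 0 0 0 0" --pt "0.02 0.002 0 0 0 0 0"

```text
time_s: 29.87
tool_pos: [0.5804, -0.147, 0.0965]
tcp_rot: [2.138, 2.301, -0.001]
contact_force: [-3.0, -2.5, 6.0]
gripper_width: 0.0255
```

Request:
drive_tool --pt "0.02 0.0002 0 0 0 0 0" --pt "0.02 0.0004 0 0 0 0 0" --pt "0.02 0.0006 0 0 0 0 0" --pt "0.02 0.0008 0 0 0 0 0" --pt "0.02 0.001 0 0 0 0 0" --pt "0.02 0.0012 0 0 0 0 0" --pt "0.02 0.0014 0 0 0 0 0" --pt "0.02 0.0016 0 0 0 0 0" --pt "0.02 0.0018 0 0 0 0 0" --pt "0.02 0.002 0 0 0 0 0"

```text
time_s: 30.7
tool_pos: [0.5802, -0.1456, 0.0964]
tcp_rot: [2.139, 2.3, -0.002]
contact_force: [-2.6, -5.1, 5.5]
gripper_width: 0.0254
```

Request:
drive_tool --pt "0.02 0.0002 0 0 0 0 0" --pt "0.02 0.0004 0 0 0 0 0" --pt "0.02 0.0006 0 0 0 0 0" --pt "0.02 0.0008 0 0 0 0 0" --pt "0.02 0.001 0 0 0 0 0" --pt "0.02 0.001 0 0 0 0 0" --pt "0.02 0.001 0 0 0 0 0" --pt "0.02 0.001 0 0 0 0 0" --pt "0.02 0.001 0 0 0 0 0" --pt "0.02 0.001 0 0 0 0 0"

```text
time_s: 31.53
tool_pos: [0.5802, -0.1447, 0.0964]
tcp_rot: [2.138, 2.3, -0.002]
contact_force: [-1.8, -4.6, 6.3]
gripper_width: 0.0252
```

Request:
drive_tool --pt "0.02 0.0002 0 0 0 0 0" --pt "0.02 0.0004 0 0 0 0 0" --pt "0.02 0.0006 0 0 0 0 0" --pt "0.02 0.0008 0 0 0 0 0" --pt "0.02 0.001 0 0 0 0 0" --pt "0.02 0.0012 0 0 0 0 0" --pt "0.02 0.0014 0 0 0 0 0" --pt "0.02 0.0015 0 0 0 0 0" --pt "0.02 0.0015 0 0 0 0 0" --pt "0.02 0.0015 0 0 0 0 0"

```text
time_s: 32.37
tool_pos: [0.5801, -0.1432, 0.0964]
tcp_rot: [2.139, 2.3, -0.002]
contact_force: [-1.9, -4.7, 6.2]
gripper_width: 0.0254
```

Request:
drive_tool --pt "0.02 0.0002 0 0 0 0 0" --pt "0.02 0.0004 0 0 0 0 0" --pt "0.02 0.0006 0 0 0 0 0" --pt "0.02 0.0008 0 0 0 0 0" --pt "0.02 0.001 0 0 0 0 0" --pt "0.02 0.0012 0 0 0 0 0" --pt "0.02 0.0014 0 0 0 0 0" --pt "0.02 0.0015 0 0 0 0 0" --pt "0.02 0.0015 0 0 0 0 0" --pt "0.02 0.0015 0 0 0 0 0"

```text
time_s: 33.2
tool_pos: [0.58, -0.1424, 0.0964]
tcp_rot: [2.139, 2.299, -0.003]
contact_force: [-1.6, -6.8, 6.2]
gripper_width: 0.0254
```

Request:
drive_tool --pt "0.03 0 0 0 0 0 0" --pt "0.04 0 0 0 0 0 0" --pt "0.05 0 0 0 0 0 0" --pt "0.06 0 0 0 0 0 0" --pt "0.07 0 0 0 0 0 0" --pt "0.07 0 0 0 0 0 0" --pt "0.07 0 0 0 0 0 0" --pt "0.07 0 0 0 0 0 0" --pt "0.07 0 0 0 0 0 0" --pt "0.07 0 0 0 0 0 0"

```text
time_s: 34.03
tool_pos: [0.5801, -0.1404, 0.0961]
tcp_rot: [2.138, 2.302, -0.0]
contact_force: [-0.6, 0.5, -0.8]
gripper_width: 0.0698
```

Request:
drive_tool --pt "0.07 0 0 -0.005 0 0 0" --pt "0.07 0 0 -0.015 0 0 0" --pt "0.07 0 0 -0.03 0 0 0" --pt "0.07 0 0 -0.05 0 0 0" --pt "0.07 -0.005 0 -0.07 0 0 0" --pt "0.07 -0.025 0 -0.09 0 0 0" --pt "0.07 -0.05 0 -0.1 0 0 0" --pt "0.07 -0.08 0 -0.1 0 0 0" --pt "0.07 -0.11 0 -0.1 0 0 0" --pt "0.07 -0.14 0 -0.1 0 0 0"

```text
time_s: 34.87
tool_pos: [0.5907, -0.2813, 0.1978]
tcp_rot: [2.137, 2.301, 0.001]
contact_force: [0.6, -0.4, -0.8]
gripper_width: 0.07
```

```bash
python3 - <<'E'
from lib import *; from rig import r
go(r.get_obs(),[.5855,-.2197,.094],4.28)
t=r.read_camera("top"); cv2.imwrite("pics/t6.png",t["color"])
c=r.read_camera("scene"); cv2.imwrite("pics/s6.png",c["color"])
can=np.zeros((600,800,3),np.uint8)
can[:300,:]=cv2.resize(t["color"][140:200,215:375],(800,300),interpolation=cv2.INTER_CUBIC)
can[300:,:400]=cv2.resize(c["color"][180:270,170:290],(400,300),interpolation=cv2.INTER_CUBIC)
can[300:,400:]=cv2.resize(c["color"],(400,300))
cv2.imwrite("pics/end.png",can)
E
```

```text
t 34.8667 pos [ 590.7 -281.3  197.8] yaw 4.242833074322271 F [ 0.6 -0.4 -0.8] w 0.07001755418987687 j [ 0.65  0.55 -0.45  1.51  0.26  1.14  0.23]
shift mm [ 61.9  -0.8 103.8] turn [ 0.09  0.05 -0.04]
```

View pics/end.png

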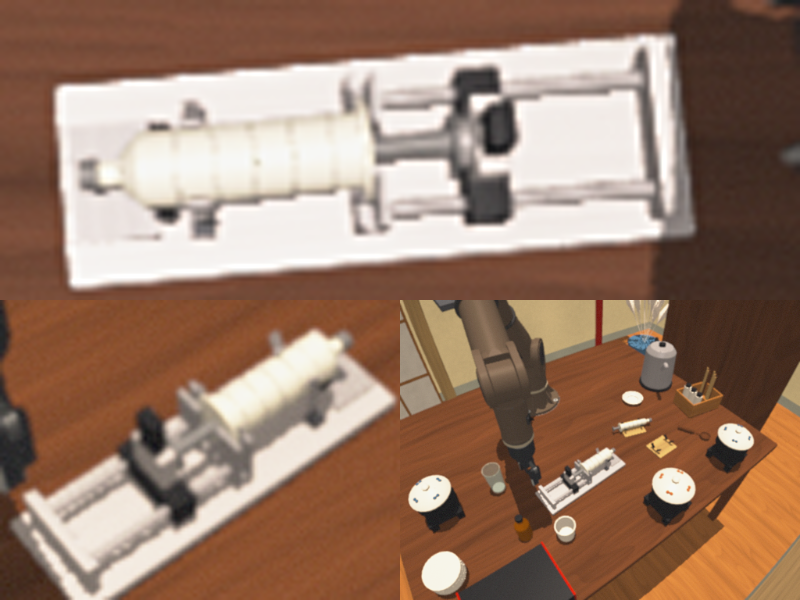

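The final view shows the pusher disc against the thumb disc at about (465,140), the flange between the plates, and the robot clear. The bystanders are where they were.

```bash
python3 -c "
from rig import r
print(r.hand_in()); print(r.get_obs()['time_s'])"
```

```text
the job is handed in; nothing more can be done
None
the job is handed in; nothing more can be done
```

I loaded the big syringe into the dispenser, slid the pusher up against its plunger, let go, and handed the job in at about 35 s. `r.hand_in()` gives no verdict.

**Loading:** On the way down the flange touched the keeper plate with about 4 N. I shifted the syringe 1.5 mm forward to clear it, and it then went past the clip and seated. At each reading the wrist force implied no more than about 11 N on the dispenser, counting the syringe's weight.

**Pusher:** Drag alone read about 3 N. After contact the force read 4.6 to 6.8 N along the push, so about 2 to 4 N was on the plunger when I released. The syringe slid roughly 2 mm forward until its flange met the front plate, within the gap's play.

**Last checks:** The final pictures show the syringe home with its flange between the plates and the pusher disc against the thumb disc. The robot is clear and the bystanders look undisturbed. I judged the 2 to 4 mm end tolerances by eye and by force; I did not measure them again after release.

**Disagreement:** The tab measured about 4 mm further forward than a fully retracted pusher would put it. The pusher may have started slightly forward, or the reading was off; I took contact from the force instead.

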